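Uncap the lens cup and stow the zoom lens

ROBOT

A 6-joint arm with a two-finger parallel gripper is mounted at the origin on the work surface. World frame = base frame: x ahead of the robot, y to its left, z up, the work surface at z = 0. Lengths are in m, angles in rad, forces in N, time in s.
With the tool pointing down it reaches from about 0.375 to 0.975 m from the base axis. Payload 3.8 kg.
Tool frame: the origin (TCP) lies midway between the tips of the shut fingers; the grasp point (between the pads) lies 19 mm behind it (env.hold_point_z is the distance from the TCP to the grasp point, in m); z points along the fingers, y is the line along which they close (so a half turn about z gives the same grasp; the last joint's range is limited). The gripper opens to 88 mm and grips with 3 to 60 N. Pads are 18 mm wide; open, the fingers measure 123 mm over their backs; the gripper's body (75 mm by 187 mm) begins 45 mm behind the grasp point.
Start: joints at [-1.344, 0.264, 1.604, -0, 1.274, -0.037], TCP at [0.176, -0.652, 0.205] pointing down, gripper open.
Joint ranges: [-2.63, 2.63], [-0.94, 2.18], [0.31, 2.57], [-1.31, 4.45], [0, 2.66], [-2.55, 2.55]. Speed limits (rad/s): [2.57, 2.57, 3.14, 3.14, 3.14, 3.14].

INTERFACE

Orientations are given as a unit quaternion [w, x, y, z].
In Python, from station import status, imaging, env gives the robot as it stands. The module is installed in compiled form; this text tells all that it offers.
- The arm moves only by the tool play_rows, never from a script. Its arguments are lists of equal length, an entry for each row: "delta_pos": the shift along the tool's x, y, z in cm, a list of three; "turn": the turn, a rotation vector about the tool's x, y, z in rad, a list of three; "gripper": the closure in counts, from 0 (fully open) to 255 (shut). In form: {"delta_pos": [[dx, dy, dz], ...], "turn": [[wx, wy, wz], ...], "gripper": [gripper, ...]}. A call has exactly 5 rows; each row shifts and turns the commanded pose from where the row before left it, along the tool's axes as they then stand; what a row does not reach is not made up. A row lasts 1/10 s, in which the tool goes at most 50 mm and 8.59 degrees, less where a joint would pass 70% of its speed; a pose out of reach is approached as far as the arm can. A call with a gripper value outside its range is refused whole. The fingers move at their own pace and stop on an object; the grip force is fixed at half the most. Time passes only in rows, so rows that do not move let the fingers close, or fill a call up. It gives the time, the measured TCP pose, the force, the opening and the grip force at its end, in the units of the state.
- status.observe(): the state, without advancing time (a new reading comes with each control period).
- imaging.grab_frame(name): name is "scene" or "top"; returns a dict with "color" (384x512x3 uint8, red, green, blue), "range_z" (384x512 float32, m along the optical axis (not along the pixel's ray), 0 where there is no reading), "fovy" (degrees; the focal length in pixels is half the picture's height over the tangent of half this angle, whatever the lens; pixels are square), "cx", "cy" (the principal point, pixels), "k1" (the pictures are not rectified: a ray, as slopes to the right and down, at radius r is drawn at 1 + k1 r^2 times it, then the intrinsics apply), "world_from_camera" (4x4, takes a point from camera to world coordinates). Camera axes: x right, y up, looking along -z (the intrinsics and any distortion apply to the point x, -y, -z); pixel columns grow to the right and rows downward; lengths in m; the calibration is good to about 2 mm. A picture is of the moment at which its call begins.
- env.sign_off(): hands the job in; it is judged then, once.
The state is a dict: "time_s": time; "q": joint angles; "joint_vel": joint speeds; "joint_torque": joint torques, N m; "tool_pos": TCP position; "tool_rot": TCP orientation; "force": force on the tool from outside, world axes, zero at the start; "moment": the same for the moment, N m; "finger_gap": finger opening in m; "gripper_force": force on a finger pad.
Only numpy, scipy, OpenCV 4.12 (cv2) and the standard library are available. Lean on these libraries where they do the work, as an engineer would, in place of code of your own. Each camera call takes 0.05 s, during which the arm holds its last target. There are 200 camera calls.

TASK

At the microscope bench, take the red dust cap off the metal lens cup and put it flat, right way up, in the blue tray. Then stand the zoom lens (black, two silver bands, yellow ring at the top) upright in the open cup, glass still upward, lowering it to the bottom rather than dropping it in. Do not knock the lens over on the way.

Things in the scene. Friction and masses are not known exactly. Their poses are not given: they have to be found in the camera images.
- dust_cap: Round red plastic cap, loose, 0.09 kg, 46 mm tall: plug 56 mm wide x 8 deep, flange 88 wide x 8 thick above it, then a black upright knob 28 wide x 30 tall (the grip, z = 16 to 46 mm). Origin: centre of the plug's underside; z up through the knob. At the start it just lies on the lens cup, plug in the mouth with a few mm of play, flange on the rim (origin 32 mm above the table).
- zoom_lens: Black cylinder 50 mm wide, 120 tall, 0.32 kg, standing loose on the table: silver bands 18-28 and 52-62 mm up, yellow ring 100-114 mm up, yellow rim round the glass on top. Origin: centre of its flat underside; z up. Two unwanted lenses (shorter black with grey rim; silver with black grip) stand near it in changing order, 35 mm or more clear of it.
- cup_floor (a point): Centre of the lens cup's inner floor, 10 mm above the table; z up. The cup is a round aluminium pot fixed to the table, 96 mm wide outside on a dark foot disc 110 mm wide, rim 40 mm above the table, with three small thumbscrews on its side. Its round well is 70 mm wide and 30 mm deep, open above once the cap is off.
- cap_tray: Blue square open tray fixed to the table, 160 x 160 mm outside, 20 mm tall, walls and floor 5 mm thick, empty at the start. Origin: centre of its underside, on the table; x and y along its sides, z up.
Mind the look-alikes: they are no part of the job. What is shaped like the zoom_lens but orange is not meant.

How it is judged:
By the outcome, as a careful person would: the job done as asked, in the order asked, and still so for the second after the job is handed in, with the robot touching nothing.
It also fails if it takes over 64 s, if anything falls off the work surface, if the arm or the gripper's body presses on something with over 40 N, if the wrist force passes 120 N, or if a joint passes its speed limit or range.

## Working session

There is one attempt and no reset: what is moved stays moved. The work goes in short steps, Python scripts to look and compute and a tool call to move; the robot and the scene stay as the last step left them, time stands still between calls to the robot, and variables do not carry over. Pictures are saved under pics/ and viewed, at most 10 in all, crops included, and the job is handed in when it is done.

Besides the shell and the picture viewer there is one more tool, called after "Call:" by a JSON object that holds its "fn" and its "kwargs", one argument or row to a line. play_rows: Moves the arm, as the interface text tells. Its arguments: {"type":"object","properties":{"delta_pos":{"type":"array","items":{"type":"array","items":{"type":"number"}}},"turn":{"type":"array","items":{"type":"array","items":{"type":"number"}}},"gripper":{"type":"array","items":{"type":"number"}}},"required":["delta_pos","turn","gripper"]}

```bash
mkdir -p pics; cat > h.py <<'E'
import numpy as np, cv2
from station import status, imaging, env
def grab(n):
    f=imaging.grab_frame(n); H,W=f["range_z"].shape
    fl=H/2/np.tan(np.radians(f["fovy"])/2)
    v,u=np.mgrid[0:H,0:W].astype(float)
    xd=(u-f["cx"])/fl; yd=(v-f["cy"])/fl; x,y=xd.copy(),yd.copy()
    for _ in range(15):
        s=1+f["k1"]*(x*x+y*y); x,y=xd/s,yd/s
    z=f["range_z"]; P=np.stack([x*z,-y*z,-z,np.ones_like(z)],-1)@f["world_from_camera"].T
    P=P[...,:3]; P[z==0]=np.nan
    return f["color"],P
def save(n,img,k=1):
    cv2.imwrite("pics/"+n,cv2.resize(img[...,::-1],None,fx=k,fy=k,interpolation=cv2.INTER_CUBIC))
E
python3 - <<'E'
from h import *
a,P=grab("top"); b,Q=grab("scene")
save("top.png",a,1.5); save("scene.png",b,1.5)
np.savez("f.npz",a=a,P=P,b=b,Q=Q)
s=status.observe(); print(s["tool_pos"],s["tool_rot"],s["force"],s["time_s"],env.hold_point_z)
E
```

```text
[ 0.17584176 -0.65097829  0.20421411] [-1.00505299e-03  9.91311734e-01  1.31529557e-01 -1.04326673e-04] [ 0.19364872  1.07259407 -0.63297531] 0.1 0.0187
```

View pics/top.png

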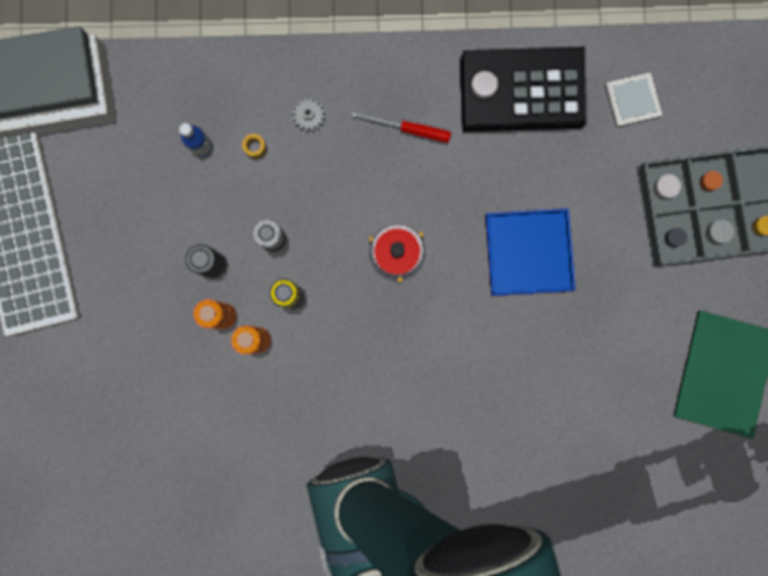

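View pics/scene.png

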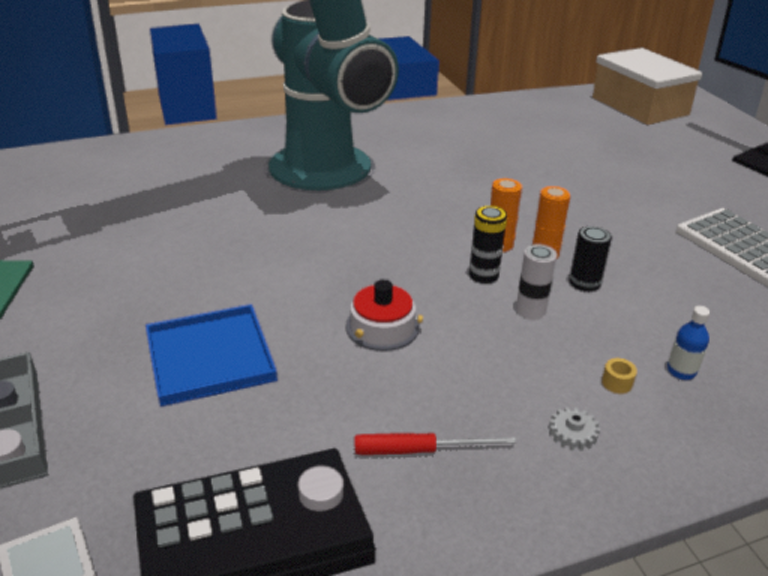

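The top view (at 1.5x) shows the red cap on the cup at (397,251) and the blue tray at (530,252). The lens candidates are:
- yellow rim at (284,293)
- grey-rimmed black at (203,260)
- silver at (267,235)
- orange at (209,314) and (247,340)

The yellow-rimmed one fits: in the scene view at (488,243) it is black with two silver bands and a yellow top.

```bash
python3 - <<'E'
from h import *
d=np.load("f.npz"); a,P,b,Q=[d[k] for k in "aPbQ"]
save("crop.png",b[110:220,290:430],5)
from scipy.optimize import least_squares
def circ(p):
    r=least_squares(lambda c:np.hypot(*(p[:,:2]-c[:2]).T)-c[2],[*p[:,:2].mean(0),.03],loss='soft_l1',f_scale=.002).x; return r.round(4)
for n,I,X in(("top",a,P),("scene",b,Q)):
    I=I.astype(int);R,G,B=I[...,0],I[...,1],I[...,2];z=X[...,2]
    def reg(c,r,m): return X[m&(np.hypot(X[...,0]-c[0],X[...,1]-c[1])<r)]
    red=(R>120)&(G<60)&(B<60)&(z>.03)&(z<.07)
    blue=(B>120)&(R<60)&(z<.04)&(np.abs(X[...,0]-.5)<.5)
    lab=cv2.connectedComponents
    _,L,st,ce=cv2.connectedComponentsWithStats(red.astype(np.uint8)); i=1+st[1:,4].argmax(); p=X[L==i]
    print(n,"cap flange",p.mean(0),p.min(0),p.max(0)); c=p.mean(0)
    k=reg(c,.04,z>.068); print(" knob",len(k),k.mean(0),k.min(0),k.max(0))
    _,L,st,ce=cv2.connectedComponentsWithStats(blue.astype(np.uint8)); i=1+st[1:,4].argmax(); p=X[L==i]
    print(" tray",p.mean(0),cv2.minAreaRect(p[:,:2].astype(np.float32)*1000))
    y=(R>120)&(G>110)&(B<70)&(z>.095)
    p=X[y]; m=np.median(p,0); p=p[np.hypot(*(p-m)[:,:2].T)<.05]; t=p[p[:,2]>.112]
    print(" lens",len(p),p.mean(0),p.min(0),p.max(0),circ(p[p[:,2]<.118]) if (p[:,2]<.118).sum()>5 else "")
    tt=reg(m,.035,z>.116); print(" lens top",len(tt),tt.mean(0),tt.min(0),tt.max(0))
# all objects z>.06 in the top view
m=((P[...,2]>.06)&(P[...,2]<.2)).astype(np.uint8); n,L,st,ce=cv2.connectedComponentsWithStats(m)
for i in range(1,n):
    if st[i,4]>40: print(ce[i].round(),st[i,4],np.median(P[L==i],0).round(3))
E
```

```text
top cap flange [ 0.54283324 -0.04502489  0.04801443] [ 0.50220636 -0.08410906  0.04046896] [ 0.58249873 -0.00738383  0.05556198]
 knob 81 [ 0.54362923 -0.0455386   0.07781152] [ 0.53077318 -0.05776389  0.06946008] [ 0.55760648 -0.03283616  0.08275189]
 tray [ 0.54014563 -0.30303908  0.00679789] ((539.6248779296875, -301.4483642578125), (158.49159240722656, 158.610107421875), 1.7416960000991821)
 lens 83 [0.40874736 0.23897648 0.12074846] [0.3875926  0.20468754 0.1163594 ] [0.44852066 0.27669096 0.12605195] [0.3936 0.2282 0.0134]
 lens top 31 [0.40582175 0.22520887 0.12044436] [0.40251583 0.21241238 0.11685704] [0.41072209 0.23855098 0.12605195]
scene cap flange [ 0.55641071 -0.04996597  0.04625489] [ 0.50439802 -0.08920214  0.04262918] [ 0.59124742 -0.00559023  0.04997207]
 knob 112 [ 0.55191714 -0.04867496  0.07459173] [ 0.53466628 -0.06156637  0.06814505] [ 0.56320822 -0.03471684  0.07835083]
 tray [ 0.54037308 -0.30401727  0.00636879] ((544.54150390625, -303.4714660644531), (162.4564666748047, 156.55540466308594), 1.6195088624954224)
 lens 39 [0.4383145  0.1959774  0.11945866] [0.40184271 0.16567711 0.1165159 ] [0.48145325 0.23284721 0.12180456] 
 lens top 3 [0.45791831 0.17751828 0.11762751] [0.45424672 0.17665711 0.1165159 ] [0.46187882 0.17810227 0.11878148]
[30. 48.] 3210 [0.892 0.596 0.085]
[323.  55.] 206 [ 0.857 -0.22   0.064]
[127.  90.] 225 [0.765 0.327 0.079]
[179. 157.] 312 [0.572 0.184 0.108]
[265. 166.] 85 [ 0.543 -0.046  0.078]
[135. 173.] 369 [0.532 0.306 0.095]
[190. 196.] 340 [0.464 0.154 0.12 ]
[141. 209.] 374 [0.433 0.283 0.12 ]
[165. 226.] 360 [0.386 0.22  0.12 ]
```

View pics/crop.png

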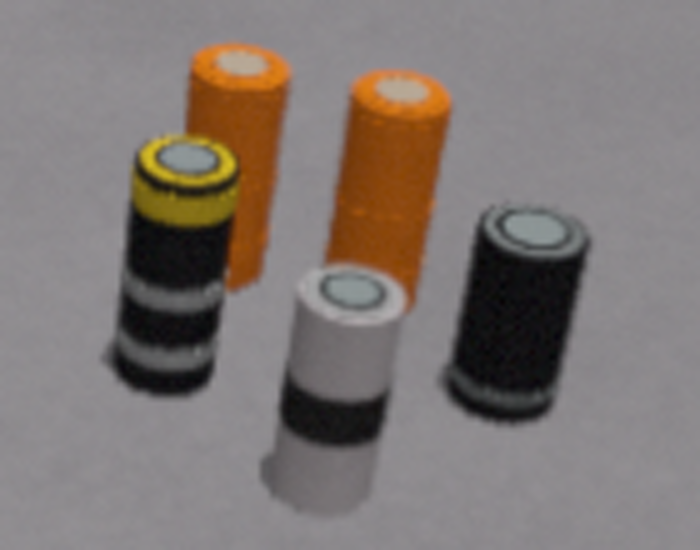

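The crop confirms it: the zoom lens has the yellow ring and two silver bands, and in the top view it is the one at (0.464, 0.154). Next I move toward the cap.

Call:
{"fn": "play_rows", "kwargs": {
  "delta_pos": [
    [3.4,-3.25,0],
    [3.4,-3.25,0],
    [3.4,-3.25,0],
    [3.4,-3.25,0],
    [3.4,-3.25,0]
  ],
  "turn": [
    [0,0,0],
    [0,0,0],
    [0,0,0],
    [0,0,0],
    [0,0,0]
  ],
  "gripper": [0,0,0,0,0]
}}

```text
time_s: 0.6
tool_pos: [0.2982, -0.4485, 0.2048]
tool_rot: [-0.0, 0.991, 0.131, -0.0]
force: [0.5, -0.3, 0.3]
finger_gap: 0.0879
gripper_force: 0.0
```

Call:
{"fn": "play_rows", "kwargs": {
  "delta_pos": [
    [3.4,-3.25,0],
    [3.4,-3.25,0],
    [3.4,-3.25,0],
    [3.4,-3.25,0],
    [3.4,-3.25,0]
  ],
  "turn": [
    [0,0,0],
    [0,0,0],
    [0,0,0],
    [0,0,0],
    [0,0,0]
  ],
  "gripper": [0,0,0,0,0]
}}

```text
time_s: 1.1
tool_pos: [0.4198, -0.2473, 0.2052]
tool_rot: [-0.0, 0.991, 0.131, -0.0]
force: [0.6, -0.0, -0.2]
finger_gap: 0.0883
gripper_force: 0.0
```

```bash
cat >> h.py <<'E'
from scipy.spatial.transform import Rotation as Ro
def to(x,y,z):
    s=status.observe(); q=s["tool_rot"]; R=Ro.from_quat([q[1],q[2],q[3],q[0]])
    d=R.inv().apply(np.array([x,y,z])-s["tool_pos"])*100
    M=R.as_matrix(); Rt=np.array([.965,.261,0]); 
    x=Rt/np.linalg.norm(Rt); T=np.stack([x,np.cross([0,0,-1],x),[0,0,-1]],1)
    w=Ro.from_matrix(M.T@T).as_rotvec()
    print("tcp",s["tool_pos"].round(4) if hasattr(s["tool_pos"],'round') else s["tool_pos"],"go cm",d.round(2),"turn",w.round(3),"F",np.round(s["force"],1),"gap",s["finger_gap"],s["gripper_force"],"t",s["time_s"])
E
python3 - <<'E'
from h import *
to(.544,-.046,.14)
d=np.load("f.npz"); a,P,b,Q=[d[k] for k in "aPbQ"]
for X,nm in((P,"top"),(Q,"scene")):
    m=(X[...,2]>.112)&(np.hypot(X[...,0]-.464,X[...,1]-.154)<.045); p=X[m]; print(nm,len(p),p.mean(0).round(4),p.min(0).round(4),p.max(0).round(4),cv2.minEnclosingCircle((p[:,:2]*1000).astype(np.float32)))
E
```

```text
tcp [ 0.4198 -0.2473  0.2052] go cm [ 17.23 -16.2    6.52] turn [-0.     0.    -0.001] F [ 0.6 -0.  -0.2] gap 0.08828496481282233 0.0 t 1.1
top 290 [0.466  0.1563 0.1207] [0.4427 0.1331 0.1127] [0.491  0.181  0.1279] ((466.3961486816406, 156.6672821044922), 25.285953521728516)
scene 218 [0.4748 0.1538 0.1183] [0.4439 0.1314 0.112 ] [0.4964 0.1802 0.1224] ((469.5399475097656, 154.21334838867188), 27.158926010131836)
```

Call:
{"fn": "play_rows", "kwargs": {
  "delta_pos": [
    [3.45,-3.24,0.3],
    [3.45,-3.24,0.5],
    [3.45,-3.24,1],
    [3.45,-3.24,2],
    [3.43,-3.24,2.7]
  ],
  "turn": [
    [0,0,0],
    [0,0,0],
    [0,0,0],
    [0,0,0],
    [0,0,0]
  ],
  "gripper": [0,0,0,0,0]
}}

```text
time_s: 1.6
tool_pos: [0.5427, -0.0503, 0.1436]
tool_rot: [0.0, 0.991, 0.132, 0.001]
force: [0.5, -0.6, -0.5]
finger_gap: 0.088
gripper_force: 0.0
```

```bash
python3 - <<'E'
from h import *
to(.544,-.046,.053)
a,P=grab("scene"); save("s2.png",a[130:260,170:330],4)
E
```

```text
tcp [ 0.5427 -0.0503  0.1436] go cm [ 0.22 -0.39  9.06] turn [ 0.001 -0.003  0.   ] F [ 0.5 -0.6 -0.5] gap 0.08802561985604677 0.0 t 1.6
```

View pics/s2.png

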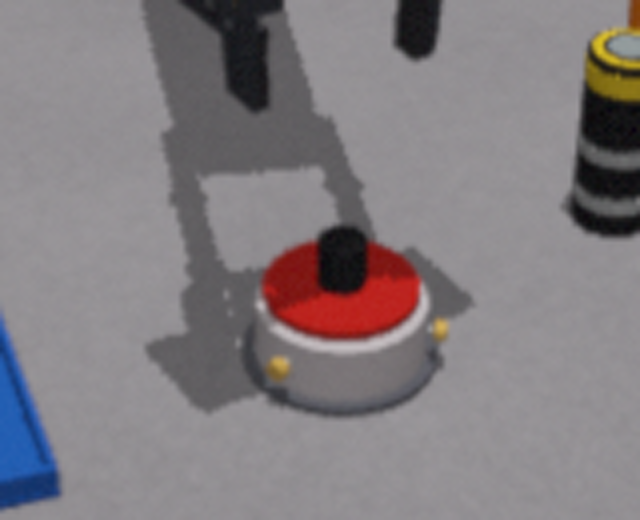

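The cap sits undisturbed under the open fingers, with the knob at (342,258) in the crop. The remaining offset is just lag, so I go straight down.

Call:
{"fn": "play_rows", "kwargs": {
  "delta_pos": [
    [0,0,2.2],
    [0,0,2.5],
    [0,0,2],
    [0,0,1.4],
    [0,0,0.6]
  ],
  "turn": [
    [0,0,0],
    [0,0,0],
    [0,0,0],
    [0,0,0],
    [0,0,0]
  ],
  "gripper": [0,0,0,0,0]
}}

```text
time_s: 2.15
tool_pos: [0.5394, -0.0522, 0.0542]
tool_rot: [-0.0, 0.991, 0.131, -0.002]
force: [-0.3, -0.5, 0.2]
finger_gap: 0.0882
gripper_force: 0.0
```

Call:
{"fn": "play_rows", "kwargs": {
  "delta_pos": [
    [0,0,0],
    [0,0,0],
    [0,0,0],
    [0,0,0],
    [0,0,0]
  ],
  "turn": [
    [0,0,0],
    [0,0,0],
    [0,0,0],
    [0,0,0],
    [0,0,0]
  ],
  "gripper": [0,60,90,110,130]
}}

```text
time_s: 2.65
tool_pos: [0.5415, -0.0523, 0.0569]
tool_rot: [0.0, 0.991, 0.131, 0.001]
force: [-0.3, 0.4, -1.0]
finger_gap: 0.0584
gripper_force: 0.0
```

Call:
{"fn": "play_rows", "kwargs": {
  "delta_pos": [
    [0,0,0],
    [0,0,0],
    [0,0,0],
    [0,0,0],
    [0,0,0]
  ],
  "turn": [
    [0,0,0],
    [0,0,0],
    [0,0,0],
    [0,0,0],
    [0,0,0]
  ],
  "gripper": [150,170,190,220,255]
}}

```text
time_s: 3.15
tool_pos: [0.5409, -0.0522, 0.056]
tool_rot: [-0.0, 0.991, 0.132, -0.0]
force: [-0.6, 0.0, 0.4]
finger_gap: 0.0183
gripper_force: 0.0
```

The gap is 18 mm with no grip force, so the fingers are not on the 28 mm knob. I'll look.

```bash
python3 - <<'E'
from h import *
to(.544,-.046,.053)
a,P=grab("scene"); b,Q=grab("top")
i=cv2.resize(a[110:260,170:330],(640,600)); save("s3.png",i)
np.savez("g.npz",a=a,P=P,b=b,Q=Q)
I=a.astype(int);z=P[...,2]
red=(I[...,0]>120)&(I[...,1]<60)&(z>.03)&(z<.07)&(P[...,0]<.7); p=P[red]; print(p.mean(0),p.min(0),p.max(0))
E
```

```text
tcp [ 0.5409 -0.0522  0.056 ] go cm [ 0.46 -0.52  0.3 ] turn [-0.  0. -0.] F [-0.6  0.   0.4] gap 0.018340949728315393 0.0 t 3.15
[ 0.55750567 -0.04953812  0.04629929] [ 0.50745153 -0.0886626   0.04180115] [ 0.5932027  -0.00302799  0.05024474]
```

View pics/s3.png

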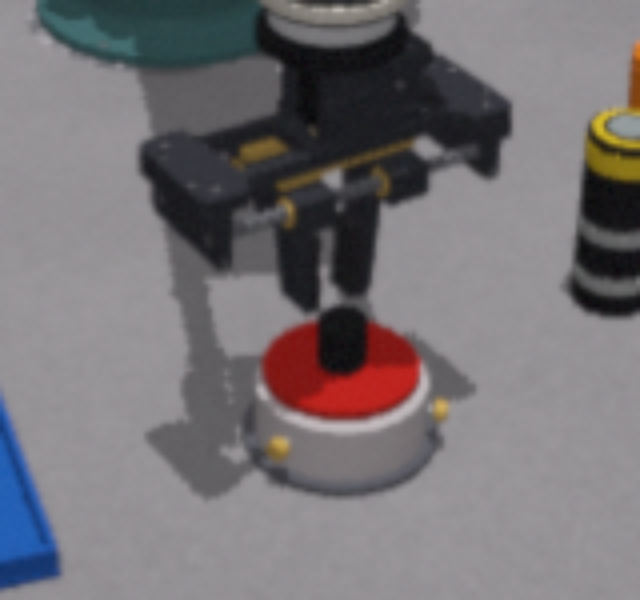

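The shut fingers, with tips at about (305,300) and (350,295) in the crop, are not at the knob (342,340). They are higher or further back than the reported pose says, so I'll measure the fingertips in the camera frame.

```bash
python3 - <<'E'
from h import *
d=np.load("g.npz"); a,P,b,Q=[d[k] for k in "aPbQ"]
f=np.load("f.npz")
# scene: crop px (u,v)/4+ (170,110)
for (u,v) in((305,290),(300,270),(350,280),(355,265),(342,320),(342,350),(350,293),(310,303)):
    c,r=170+u//4,110+v//4; print((u,v),a[r,c],P[r,c].round(4))
# points in scene new relative to first frame, low
new=(np.abs(P[...,2]-f["Q"][...,2])>.02)&(np.hypot(P[...,0]-.54,P[...,1]+.046)<.12)&(P[...,2]>.03)
p=P[new]; 
for lo in np.arange(.04,.2,.01):
    s=p[(p[:,2]>lo)&(p[:,2]<lo+.01)]
    if len(s): print(lo.round(2),len(s),s.min(0).round(3),s.max(0).round(3))
k=Q[(np.hypot(Q[...,0]-.5,Q[...,1]+.05)<.1)&(Q[...,2]>.06)]; print("top",len(k),k.mean(0),k.min(0),k.max(0))
E
```

```text
(305, 290) [30 30 34] [ 0.5556 -0.0704  0.1055]
(300, 270) [28 30 33] [ 0.5584 -0.0736  0.1205]
(350, 280) [22 23 25] [ 0.5472 -0.043   0.0997]
(355, 265) [25 23 25] [ 0.5467 -0.0408  0.1092]
(342, 320) [15 17 13] [ 0.5469 -0.0469  0.0742]
(342, 350) [17 17 17] [ 0.5619 -0.0517  0.0669]
(350, 293) [40 36 40] [ 0.5458 -0.0424  0.0909]
(310, 303) [26 25 30] [ 0.5561 -0.0682  0.0977]
0.08 8 [ 0.531 -0.067  0.088] [ 0.553 -0.04   0.09 ]
0.09 73 [ 0.533 -0.079  0.09 ] [ 0.557 -0.03   0.1  ]
0.1 76 [ 0.531 -0.08   0.1  ] [ 0.558 -0.031  0.11 ]
0.11 89 [ 0.529 -0.081  0.11 ] [ 0.558 -0.029  0.12 ]
0.12 80 [ 0.529 -0.082  0.12 ] [ 0.559 -0.029  0.13 ]
0.13 89 [ 0.524 -0.082  0.13 ] [ 0.558 -0.027  0.14 ]
0.14 31 [ 0.525 -0.094  0.14 ] [ 0.562 -0.027  0.15 ]
0.15 164 [ 0.502 -0.145  0.15 ] [0.596 0.037 0.16 ]
0.16 401 [ 0.498 -0.146  0.16 ] [0.598 0.036 0.17 ]
0.17 378 [ 0.491 -0.152  0.17 ] [0.598 0.043 0.18 ]
0.18 350 [ 0.513 -0.152  0.18 ] [0.601 0.043 0.19 ]
0.19 924 [ 0.489 -0.152  0.19 ] [0.598 0.043 0.2  ]
top 4949 [ 0.50011443 -0.04578346  0.45909578] [ 0.40015805 -0.14379948  0.15872465] [0.58719986 0.04215202 0.58467162]
```

In the camera frame the fingertips are at z≈0.089 and the gripper body at z≈0.150, while the reported TCP z is 0.056. The camera agrees with known heights (flange 0.048, lens top 0.120), so the arm really stands about 31–33 mm higher than reported; xy agrees to a few mm. I'll open, fix xy, and go down by camera, checking as I go.

Call:
{"fn": "play_rows", "kwargs": {
  "delta_pos": [
    [0.4,-0.5,0],
    [0,0,0],
    [0,0,0],
    [0,0,0],
    [0,0,0]
  ],
  "turn": [
    [0,0,0],
    [0,0,0],
    [0,0,0],
    [0,0,0],
    [0,0,0]
  ],
  "gripper": [0,0,0,0,0]
}}

```text
time_s: 3.75
tool_pos: [0.5435, -0.0463, 0.0561]
tool_rot: [-0.0, 0.991, 0.132, -0.0]
force: [0.3, -0.2, -0.4]
finger_gap: 0.0479
gripper_force: 0.0
```

Call:
{"fn": "play_rows", "kwargs": {
  "delta_pos": [
    [0,0,0],
    [0,0,0],
    [0,0,0],
    [0,0,0.5],
    [0,0,0.5]
  ],
  "turn": [
    [0,0,0],
    [0,0,0],
    [0,0,0],
    [0,0,0],
    [0,0,0]
  ],
  "gripper": [0,0,0,0,0]
}}

```text
time_s: 4.25
tool_pos: [0.5436, -0.0464, 0.0459]
tool_rot: [0.0, 0.991, 0.132, 0.0]
force: [-0.2, 1.0, 0.3]
finger_gap: 0.0872
gripper_force: 0.0
```

```bash
cat >> h.py <<'E'
def fingers():
    a,P=grab("scene"); t=np.array(status.observe()["tool_pos"])
    dark=(a.max(-1)<70)
    p=P[dark&(np.hypot(P[...,0]-t[0],P[...,1]-t[1])<.085)&(P[...,2]>.03)&(P[...,2]<.5)]
    for lo in np.arange(.04,.2,.008):
        s=p[(p[:,2]>lo)&(p[:,2]<=lo+.008)]
        if len(s)>1: print(lo.round(3),len(s),s.min(0).round(3)[:2],s.max(0).round(3)[:2])
E
python3 - <<'E'
from h import *
to(.544,-.046,.02)
fingers()
E
```

```text
tcp [ 0.5436 -0.0464  0.0459] go cm [ 0.05 -0.03  2.59] turn [ 0. -0. -0.] F [-0.2  1.   0.3] gap 0.08716948605668111 0.0 t 4.25
0.048 29 [ 0.551 -0.06 ] [ 0.563 -0.034]
0.056 33 [ 0.552 -0.06 ] [ 0.565 -0.034]
0.064 37 [ 0.551 -0.06 ] [ 0.564 -0.036]
0.072 86 [ 0.536 -0.06 ] [0.563 0.002]
0.08 35 [ 0.526 -0.099] [0.569 0.007]
0.088 54 [ 0.526 -0.106] [0.57  0.008]
0.096 63 [ 0.527 -0.107] [0.571 0.008]
0.104 59 [ 0.525 -0.108] [0.57 0.01]
0.112 55 [ 0.527 -0.108] [0.57  0.011]
0.12 64 [ 0.522 -0.106] [0.571 0.013]
0.128 23 [ 0.526 -0.096] [0.569 0.012]
0.136 12 [ 0.521 -0.002] [0.543 0.01 ]
0.144 67 [ 0.519 -0.113] [0.595 0.037]
0.152 132 [ 0.527 -0.113] [0.597 0.037]
0.16 180 [ 0.514 -0.113] [0.595 0.037]
0.168 38 [ 0.513 -0.112] [0.594 0.037]
0.176 406 [ 0.501 -0.13 ] [0.596 0.038]
0.184 434 [ 0.498 -0.131] [0.594 0.037]
0.192 126 [ 0.527 -0.07 ] [ 0.573 -0.005]
```

The tips are at z≈0.077 (offset about +31 mm) and the fingers straddle the knob in xy. I go down 2.4 cm and close.

Call:
{"fn": "play_rows", "kwargs": {
  "delta_pos": [
    [0,0,0.6],
    [0,0,0.6],
    [0,0,0.6],
    [0,0,0.4],
    [0,0,0.2]
  ],
  "turn": [
    [0,0,0],
    [0,0,0],
    [0,0,0],
    [0,0,0],
    [0,0,0]
  ],
  "gripper": [0,0,0,0,0]
}}

```text
time_s: 4.8
tool_pos: [0.543, -0.0463, 0.0213]
tool_rot: [-0.0, 0.991, 0.132, -0.001]
force: [-0.2, 1.1, 0.5]
finger_gap: 0.0879
gripper_force: 0.0
```

Call:
{"fn": "play_rows", "kwargs": {
  "delta_pos": [
    [0,0,0],
    [0,0,0],
    [0,0,0],
    [0,0,0],
    [0,0,0]
  ],
  "turn": [
    [0,0,0],
    [0,0,0],
    [0,0,0],
    [0,0,0],
    [0,0,0]
  ],
  "gripper": [60,90,120,150,180]
}}

```text
time_s: 5.3
tool_pos: [0.5437, -0.0464, 0.0224]
tool_rot: [0.0, 0.991, 0.132, 0.0]
force: [-0.0, 0.5, -0.5]
finger_gap: 0.0504
gripper_force: 0.0
```

Call:
{"fn": "play_rows", "kwargs": {
  "delta_pos": [
    [0,0,0],
    [0,0,0],
    [0,0,0],
    [0,0,0],
    [0,0,0]
  ],
  "turn": [
    [0,0,0],
    [0,0,0],
    [0,0,0],
    [0,0,0],
    [0,0,0]
  ],
  "gripper": [255,255,255,255,255]
}}

```text
time_s: 5.8
tool_pos: [0.5435, -0.0463, 0.0221]
tool_rot: [-0.0, 0.991, 0.132, -0.0]
force: [-1.0, 0.4, 0.1]
finger_gap: 0.0273
gripper_force: 30.0
```

Gripped: gap 27 mm, 30 N. Next I lift and carry the cap to the tray.

Call:
{"fn": "play_rows", "kwargs": {
  "delta_pos": [
    [0,0,-0.5],
    [0,0,-1.5],
    [0,0,-2],
    [0,0,-2],
    [0,0,-1]
  ],
  "turn": [
    [0,0,0],
    [0,0,0],
    [0,0,0],
    [0,0,0],
    [0,0,0]
  ],
  "gripper": [255,255,255,255,255]
}}

```text
time_s: 6.3
tool_pos: [0.5452, -0.0466, 0.0952]
tool_rot: [0.001, 0.991, 0.132, 0.002]
force: [0.5, 0.1, -0.6]
finger_gap: 0.0273
gripper_force: 30.0
```

Call:
{"fn": "play_rows", "kwargs": {
  "delta_pos": [
    [-0.5,1.8,0],
    [-0.75,2.6,0],
    [-0.85,3,0],
    [-0.85,3,0],
    [-0.85,3,0]
  ],
  "turn": [
    [0,0,0],
    [0,0,0],
    [0,0,0],
    [0,0,0],
    [0,0,0]
  ],
  "gripper": [255,255,255,255,255]
}}

```text
time_s: 6.8
tool_pos: [0.5416, -0.1867, 0.0926]
tool_rot: [0.0, 0.991, 0.132, 0.0]
force: [-0.4, 0.0, -0.2]
finger_gap: 0.0271
gripper_force: 30.0
```

Call:
{"fn": "play_rows", "kwargs": {
  "delta_pos": [
    [-0.85,3,0],
    [-0.85,3,0],
    [-0.7,2.4,0],
    [-0.5,1.8,0],
    [-0.3,1,0]
  ],
  "turn": [
    [0,0,0],
    [0,0,0],
    [0,0,0],
    [0,0,0],
    [0,0,0]
  ],
  "gripper": [255,255,255,255,255]
}}

```text
time_s: 7.3
tool_pos: [0.54, -0.3036, 0.0923]
tool_rot: [0.0, 0.991, 0.131, 0.0]
force: [0.1, 0.1, -1.6]
finger_gap: 0.0273
gripper_force: 30.0
```

```bash
python3 - <<'E'
from h import *
to(.540,-.302,-.005)
a,P=grab("scene"); save("s4.png",a[90:280,60:340],2.5)
I=a.astype(int); red=(I[...,0]>100)&(I[...,1]<60)&(I[...,2]<60)&(P[...,0]<.68)&(P[...,2]>.02)
p=P[red]; print(len(p),p.min(0),p.max(0))
E
```

```text
tcp [ 0.54   -0.3036  0.0923] go cm [ 0.04 -0.15  9.73] turn [ 0.    -0.    -0.002] F [ 0.1  0.1 -1.6] gap 0.027281543681504233 30.00009309500456 t 7.3
614 [ 0.41257469 -0.34655759  0.03270802] [0.59135444 0.21824648 0.12536923]
```

View pics/s4.png

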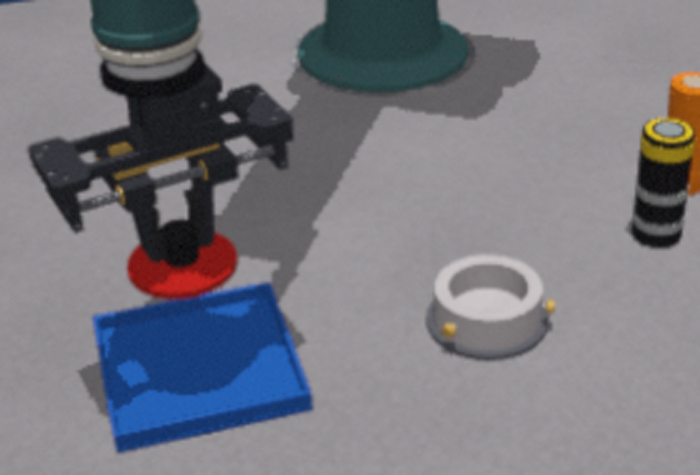

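The cap hangs level above the tray at (182,262) in the crop. The cup at (488,300) is open and empty, and the zoom lens is still standing. Next I lower the cap.

Call:
{"fn": "play_rows", "kwargs": {
  "delta_pos": [
    [0,-0.1,1.5],
    [0,0,2],
    [0,0,2],
    [0,0,1.5],
    [0,0,1]
  ],
  "turn": [
    [0,0,0],
    [0,0,0],
    [0,0,0],
    [0,0,0],
    [0,0,0]
  ],
  "gripper": [255,255,255,255,255]
}}

```text
time_s: 7.85
tool_pos: [0.5386, -0.2992, 0.0097]
tool_rot: [-0.001, 0.991, 0.132, -0.001]
force: [0.7, 0.4, -1.4]
finger_gap: 0.0274
gripper_force: 30.0
```

Call:
{"fn": "play_rows", "kwargs": {
  "delta_pos": [
    [0,0,0.6],
    [0,0,0.4],
    [0,0,0.2],
    [0,0,0.2],
    [0,0,0.1]
  ],
  "turn": [
    [0,0,0],
    [0,0,0],
    [0,0,0],
    [0,0,0],
    [0,0,0]
  ],
  "gripper": [255,255,255,255,255]
}}

```text
time_s: 8.35
tool_pos: [0.5403, -0.3015, -0.0024]
tool_rot: [0.0, 0.991, 0.131, 0.0]
force: [-0.3, 1.0, -0.6]
finger_gap: 0.0271
gripper_force: 30.0
```

```bash
python3 - <<'E'
from h import *
to(.540,-.302,-.005)
a,P=grab("scene")
I=a.astype(int); red=(I[...,0]>100)&(I[...,1]<60)&(I[...,2]<60)&(np.hypot(P[...,0]-.54,P[...,1]+.302)<.07)
p=P[red]; print(len(p),p.min(0),p.max(0),np.percentile(p[:,2],[10,50,90]))
E
```

```text
tcp [ 0.5403 -0.3015 -0.0024] go cm [-0.04  0.05  0.26] turn [ 0.001 -0.001 -0.   ] F [-0.3  1.  -0.6] gap 0.02708606243663784 30.00009510666132 t 8.35
587 [ 0.51955934 -0.34425255  0.0135886 ] [ 0.58867539 -0.26019466  0.03819324] [0.02028264 0.02310688 0.02467896]
```

Call:
{"fn": "play_rows", "kwargs": {
  "delta_pos": [
    [0,0,0.1],
    [0,0,0.1],
    [0,0,0.1],
    [0,0,0],
    [0,0,0]
  ],
  "turn": [
    [0,0,0],
    [0,0,0],
    [0,0,0],
    [0,0,0],
    [0,0,0]
  ],
  "gripper": [255,255,255,255,255]
}}

```text
time_s: 8.9
tool_pos: [0.54, -0.3013, -0.0049]
tool_rot: [0.0, 0.991, 0.131, 0.0]
force: [-1.6, 1.4, 5.1]
finger_gap: 0.0273
gripper_force: 30.0
```

Contact, with 5 N upward, so I release.

Call:
{"fn": "play_rows", "kwargs": {
  "delta_pos": [
    [0,0,0],
    [0,0,0],
    [0,0,0],
    [0,0,0],
    [0,0,0]
  ],
  "turn": [
    [0,0,0],
    [0,0,0],
    [0,0,0],
    [0,0,0],
    [0,0,0]
  ],
  "gripper": [200,150,100,50,0]
}}

```text
time_s: 9.4
tool_pos: [0.5397, -0.3011, -0.0061]
tool_rot: [-0.0, 0.991, 0.131, -0.0]
force: [-0.3, 0.3, 0.0]
finger_gap: 0.0572
gripper_force: 0.0
```

Call:
{"fn": "play_rows", "kwargs": {
  "delta_pos": [
    [0,0,0],
    [0,0,0],
    [0,0,-0.5],
    [0,0,-2],
    [0,0,-3]
  ],
  "turn": [
    [0,0,0],
    [0,0,0],
    [0,0,0],
    [0,0,0],
    [0,0,0]
  ],
  "gripper": [0,0,0,0,0]
}}

```text
time_s: 9.9
tool_pos: [0.538, -0.3, 0.0477]
tool_rot: [-0.001, 0.991, 0.132, -0.002]
force: [0.4, 0.3, -0.4]
finger_gap: 0.088
gripper_force: 0.0
```

Call:
{"fn": "play_rows", "kwargs": {
  "delta_pos": [
    [0,0,-3],
    [0,0,-3],
    [0,0,-3],
    [0,0,-2],
    [0,0,-0.5]
  ],
  "turn": [
    [0,0,0],
    [0,0,0],
    [0,0,0],
    [0,0,0],
    [0,0,0]
  ],
  "gripper": [0,0,0,0,0]
}}

```text
time_s: 10.4
tool_pos: [0.5417, -0.3023, 0.1681]
tool_rot: [0.002, 0.991, 0.132, 0.002]
force: [-0.0, -0.3, -0.0]
finger_gap: 0.0881
gripper_force: 0.0
```

```bash
python3 - <<'E'
from h import *
to(.467,.156,.14)
a,P=grab("scene")
I=a.astype(int); red=(I[...,0]>100)&(I[...,1]<60)&(I[...,2]<60)&(np.hypot(P[...,0]-.54,P[...,1]+.302)<.07)
p=P[red]; print(len(p),p.min(0),p.max(0),np.percentile(p[:,2],[10,50,90]))
E
```

```text
tcp [ 0.5417 -0.3023  0.1681] go cm [  4.72 -46.2    2.62] turn [ 0.005 -0.004 -0.   ] F [-0.  -0.3 -0. ] gap 0.08812238725854045 0.0 t 10.4
704 [ 0.50740601 -0.34333648  0.01306155] [ 0.58969829 -0.25964233  0.02557447] [0.01837515 0.02059309 0.02227924]
```

The cap lies flat (flange top 0.0206 against 0.021 expected). Now to the lens.

Call:
{"fn": "play_rows", "kwargs": {
  "delta_pos": [
    [0.2,-2,0],
    [0.3,-3,0],
    [0.36,-3.5,0],
    [0.36,-3.5,0],
    [0.36,-3.5,0]
  ],
  "turn": [
    [0,0,0],
    [0,0,0],
    [0,0,0],
    [0,0,0],
    [0,0,0]
  ],
  "gripper": [0,0,0,0,0]
}}

```text
time_s: 10.95
tool_pos: [0.5123, -0.1447, 0.1617]
tool_rot: [-0.001, 0.991, 0.131, -0.002]
force: [-0.3, 0.4, 0.3]
finger_gap: 0.0878
gripper_force: 0.0
```

Call:
{"fn": "play_rows", "kwargs": {
  "delta_pos": [
    [0.36,-3.5,0],
    [0.36,-3.5,0],
    [0.36,-3.5,0],
    [0.36,-3.5,0],
    [0.36,-3.5,0]
  ],
  "turn": [
    [0,0,0],
    [0,0,0],
    [0,0,0],
    [0,0,0],
    [0,0,0]
  ],
  "gripper": [0,0,0,0,0]
}}

```text
time_s: 11.45
tool_pos: [0.4837, 0.0284, 0.1619]
tool_rot: [-0.0, 0.991, 0.132, -0.002]
force: [0.9, -0.1, -0.7]
finger_gap: 0.0884
gripper_force: 0.0
```

Call:
{"fn": "play_rows", "kwargs": {
  "delta_pos": [
    [0.36,-3.5,0],
    [0.36,-3.5,0],
    [0.3,-3,0],
    [0.2,-2,0],
    [0.1,-1,0]
  ],
  "turn": [
    [0,0,0],
    [0,0,0],
    [0,0,0],
    [0,0,0],
    [0,0,0]
  ],
  "gripper": [0,0,0,0,0]
}}

```text
time_s: 11.95
tool_pos: [0.4626, 0.1569, 0.162]
tool_rot: [-0.0, 0.991, 0.133, -0.002]
force: [-1.0, 0.2, -0.3]
finger_gap: 0.0879
gripper_force: 0.0
```

```bash
python3 - <<'E'
from h import *
to(.467,.156,.13)
fingers()
a,P=grab("scene"); save("s5.png",a[40:220,230:430],3)
E
```

```text
tcp [0.4626 0.1569 0.162 ] go cm [0.41 0.2  3.2 ] turn [-0.001  0.004  0.002] F [-1.   0.2 -0.3] gap 0.0878729679648281 0.0 t 11.95
0.04 63 [0.464 0.131] [0.497 0.177]
0.048 18 [0.464 0.131] [0.497 0.17 ]
0.056 17 [0.468 0.13 ] [0.493 0.172]
0.064 60 [0.463 0.131] [0.497 0.17 ]
0.072 61 [0.46 0.13] [0.496 0.171]
0.08 55 [0.465 0.13 ] [0.496 0.173]
0.088 58 [0.463 0.13 ] [0.496 0.171]
0.096 14 [0.478 0.134] [0.497 0.165]
0.112 36 [0.464 0.131] [0.496 0.169]
0.192 26 [0.441 0.099] [0.486 0.207]
```

View pics/s5.png

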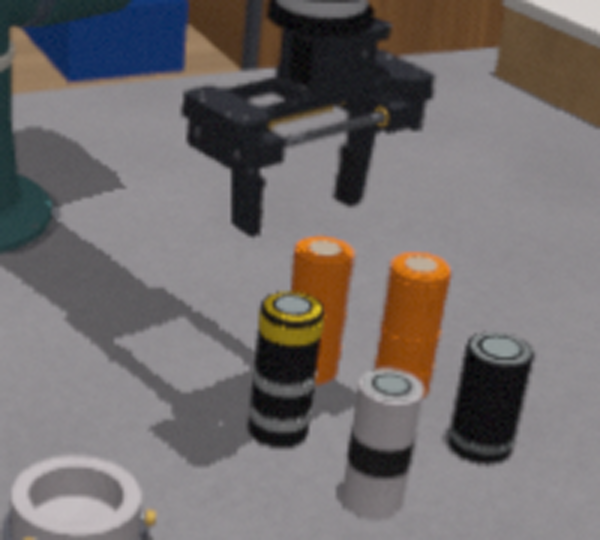

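The view shows the open fingers above and behind the zoom lens (top at (292,303) in the crop); the neighbours are clear. I go 0.5 cm forward and down in steps.

Call:
{"fn": "play_rows", "kwargs": {
  "delta_pos": [
    [0.5,0.2,0.5],
    [0,0,1],
    [0,0,1],
    [0,0,0.6],
    [0,0,0.1]
  ],
  "turn": [
    [0,0,0],
    [0,0,0],
    [0,0,0],
    [0,0,0],
    [0,0,0]
  ],
  "gripper": [0,0,0,0,0]
}}

```text
time_s: 12.55
tool_pos: [0.4695, 0.1537, 0.1304]
tool_rot: [0.0, 0.991, 0.131, -0.001]
force: [0.1, -0.6, -0.5]
finger_gap: 0.0885
gripper_force: 0.0
```

```bash
python3 - <<'E'
from h import *
to(.468,.156,.04)
fingers()
E
```

```text
tcp [0.4695 0.1537 0.1304] go cm [-0.06 -0.26  9.04] turn [ 0.     0.003 -0.001] F [ 0.1 -0.6 -0.5] gap 0.08847244893838109 0.0 t 12.55
0.04 61 [0.464 0.13 ] [0.496 0.178]
0.048 18 [0.466 0.131] [0.496 0.169]
0.056 19 [0.467 0.132] [0.495 0.172]
0.064 54 [0.46  0.131] [0.496 0.171]
0.072 59 [0.466 0.13 ] [0.495 0.173]
0.08 58 [0.465 0.131] [0.498 0.173]
0.088 56 [0.466 0.13 ] [0.495 0.172]
0.096 14 [0.471 0.13 ] [0.495 0.169]
0.112 43 [0.466 0.13 ] [0.495 0.172]
0.16 16 [0.452 0.101] [0.493 0.204]
0.168 59 [0.449 0.094] [0.496 0.207]
0.176 60 [0.451 0.093] [0.496 0.208]
0.184 59 [0.449 0.092] [0.497 0.21 ]
0.192 61 [0.449 0.091] [0.495 0.209]
```

Call:
{"fn": "play_rows", "kwargs": {
  "delta_pos": [
    [0,-0.3,1],
    [0,0,2],
    [0,0,2],
    [0,0,1.5],
    [0,0,1]
  ],
  "turn": [
    [0,0,0],
    [0,0,0],
    [0,0,0],
    [0,0,0],
    [0,0,0]
  ],
  "gripper": [0,0,0,0,0]
}}

```text
time_s: 13.1
tool_pos: [0.469, 0.1575, 0.0557]
tool_rot: [0.0, 0.991, 0.132, -0.001]
force: [-0.4, 0.3, 0.3]
finger_gap: 0.0881
gripper_force: 0.0
```

Call:
{"fn": "play_rows", "kwargs": {
  "delta_pos": [
    [0,0,0.8],
    [0,0,0.4],
    [0,0,0.2],
    [0,0,0],
    [0,0,0]
  ],
  "turn": [
    [0,0,0],
    [0,0,0],
    [0,0,0],
    [0,0,0],
    [0,0,0]
  ],
  "gripper": [0,0,0,20,40]
}}

```text
time_s: 13.6
tool_pos: [0.4704, 0.1576, 0.0437]
tool_rot: [-0.0, 0.991, 0.132, 0.001]
force: [0.7, 1.1, -0.2]
finger_gap: 0.0755
gripper_force: 0.0
```

```bash
python3 - <<'E'
from h import *
to(.468,.156,.04)
fingers()
E
```

```text
tcp [0.4704 0.1576 0.0437] go cm [-0.27  0.1   0.37] turn [-0.    -0.001 -0.   ] F [ 0.7  1.1 -0.2] gap 0.07548231330671222 0.0 t 13.6
0.04 53 [0.467 0.13 ] [0.497 0.176]
0.048 25 [0.465 0.129] [0.496 0.172]
0.056 18 [0.47  0.131] [0.494 0.172]
0.064 54 [0.472 0.13 ] [0.497 0.172]
0.072 72 [0.461 0.114] [0.496 0.203]
0.08 97 [0.457 0.105] [0.497 0.203]
0.088 102 [0.458 0.102] [0.496 0.206]
0.096 66 [0.457 0.1  ] [0.496 0.208]
0.104 56 [0.449 0.099] [0.497 0.207]
0.112 91 [0.452 0.102] [0.495 0.21 ]
0.12 47 [0.447 0.104] [0.495 0.207]
0.128 19 [0.448 0.104] [0.497 0.21 ]
0.136 15 [0.447 0.099] [0.513 0.24 ]
0.144 76 [0.447 0.077] [0.521 0.242]
0.152 123 [0.451 0.097] [0.522 0.239]
0.16 130 [0.453 0.096] [0.523 0.241]
0.168 79 [0.46  0.091] [0.523 0.241]
0.176 446 [0.434 0.074] [0.524 0.242]
0.184 140 [0.431 0.08 ] [0.505 0.238]
0.192 95 [0.455 0.134] [0.499 0.2  ]
```

Tips are at about 0.075, straddling the lens evenly, so I close gently.

Call:
{"fn": "play_rows", "kwargs": {
  "delta_pos": [
    [0,0,0],
    [0,0,0],
    [0,0,0],
    [0,0,0],
    [0,0,0]
  ],
  "turn": [
    [0,0,0],
    [0,0,0],
    [0,0,0],
    [0,0,0],
    [0,0,0]
  ],
  "gripper": [60,75,85,95,105]
}}

```text
time_s: 14.15
tool_pos: [0.4698, 0.1575, 0.0431]
tool_rot: [-0.0, 0.991, 0.132, 0.0]
force: [-0.4, 0.1, -1.1]
finger_gap: 0.052
gripper_force: 0.0
```

Call:
{"fn": "play_rows", "kwargs": {
  "delta_pos": [
    [0,0,0],
    [0,0,0],
    [0,0,0],
    [0,0,0],
    [0,0,0]
  ],
  "turn": [
    [0,0,0],
    [0,0,0],
    [0,0,0],
    [0,0,0],
    [0,0,0]
  ],
  "gripper": [115,130,160,200,255]
}}

```text
time_s: 14.65
tool_pos: [0.4698, 0.1576, 0.0431]
tool_rot: [-0.0, 0.991, 0.131, 0.0]
force: [-0.4, 1.8, 0.5]
finger_gap: 0.0492
gripper_force: 30.0
```

Call:
{"fn": "play_rows", "kwargs": {
  "delta_pos": [
    [0,0,0],
    [0,0,-0.3],
    [0,0,-1],
    [0,0,-1],
    [0,0,-0.5]
  ],
  "turn": [
    [0,0,0],
    [0,0,0],
    [0,0,0],
    [0,0,0],
    [0,0,0]
  ],
  "gripper": [255,255,255,255,255]
}}

```text
time_s: 15.15
tool_pos: [0.4706, 0.1576, 0.0726]
tool_rot: [-0.0, 0.991, 0.131, 0.001]
force: [0.0, -0.2, -3.5]
finger_gap: 0.0495
gripper_force: 30.0
```

Call:
{"fn": "play_rows", "kwargs": {
  "delta_pos": [
    [0,0,-1],
    [0,0,-1.5],
    [0,0,-1.5],
    [0,0,-1],
    [0,0,-0.5]
  ],
  "turn": [
    [0,0,0],
    [0,0,0],
    [0,0,0],
    [0,0,0],
    [0,0,0]
  ],
  "gripper": [255,255,255,255,255]
}}

```text
time_s: 15.65
tool_pos: [0.4706, 0.1577, 0.1277]
tool_rot: [-0.0, 0.991, 0.132, 0.001]
force: [0.1, -0.2, -3.6]
finger_gap: 0.0491
gripper_force: 30.0
```

```bash
cat >> h.py <<'E'
def look():
    "cup rim and lens as the two cameras see them"
    for n in("scene","top"):
        a,P=grab(n); I=a.astype(int); z=P[...,2]; t=np.array(status.observe()["tool_pos"])
        l=(I.max(-1)<70)|((I[...,0]>110)&(I[...,2]<70)); r=np.hypot(P[...,0]-t[0],P[...,1]-t[1])<.045
        zt=t[2]+.03
        p=P[r&(z<zt-.01)&(z>.02)&((I.max(-1)<70))]
        if len(p)>9: print(n,"lens",len(p),p.min(0).round(4),p.max(0).round(4))
        c=P[(np.abs(z-.04)<.004)&(np.hypot(P[...,0]-.544,P[...,1]+.046)<.06)&(I.min(-1)>90)]
        if len(c)>9:
            (x,y),R=cv2.minEnclosingCircle((c[:,:2]*1000).astype(np.float32)); print(n,"cup",len(c),c.min(0).round(4),c.max(0).round(4),x,y,R)
E
python3 - <<'E'
from h import *
to(.544,-.046,.12)
look()
E
```

```text
tcp [0.4706 0.1577 0.1277] go cm [ 1.77 21.58  0.78] turn [ 0.    -0.002 -0.   ] F [ 0.1 -0.2 -3.6] gap 0.04913126532741512 29.968439117074013 t 15.65
scene lens 315 [0.4622 0.1295 0.0843] [0.4982 0.173  0.1477]
scene cup 436 [ 0.5028 -0.0954  0.036 ] [ 0.601  -0.0008  0.0425] 551.8455200195312 -48.69364929199219 49.21526336669922
top lens 13 [0.4464 0.135  0.0892] [0.4538 0.1448 0.1451]
top cup 373 [ 0.5002 -0.0931  0.036 ] [0.5954 0.001  0.0439] 547.6357421875 -46.02882385253906 48.09551239013672
```

The lens is held and 85 mm up. Both cameras put the cup at (+0.080, −0.2025) from it, so I carry 2.4 cm in x and 21.6 cm in y in the tool frame.

Call:
{"fn": "play_rows", "kwargs": {
  "delta_pos": [
    [0.1,1,0],
    [0.2,2,0],
    [0.3,2.6,0],
    [0.3,2.6,0],
    [0.3,2.6,0]
  ],
  "turn": [
    [0,0,0],
    [0,0,0],
    [0,0,0],
    [0,0,0],
    [0,0,0]
  ],
  "gripper": [255,255,255,255,255]
}}

```text
time_s: 16.25
tool_pos: [0.5091, 0.0547, 0.125]
tool_rot: [0.0, 0.991, 0.132, -0.001]
force: [-0.1, -0.3, -2.9]
finger_gap: 0.0496
gripper_force: 30.0
```

Call:
{"fn": "play_rows", "kwargs": {
  "delta_pos": [
    [0.3,2.6,0],
    [0.3,2.6,0],
    [0.3,2.6,0],
    [0.2,2,0],
    [0.1,1,0]
  ],
  "turn": [
    [0,0,0],
    [0,0,0],
    [0,0,0],
    [0,0,0],
    [0,0,0]
  ],
  "gripper": [255,255,255,255,255]
}}

```text
time_s: 16.75
tool_pos: [0.5491, -0.047, 0.125]
tool_rot: [0.0, 0.991, 0.131, -0.001]
force: [0.0, -0.6, -3.6]
finger_gap: 0.0492
gripper_force: 30.0
```

Call:
{"fn": "play_rows", "kwargs": {
  "delta_pos": [
    [0,0,0.6],
    [0,0,1],
    [0,0,0.6],
    [0,0,0.3],
    [0,0,0]
  ],
  "turn": [
    [0,0,0],
    [0,0,0],
    [0,0,0],
    [0,0,0],
    [0,0,0]
  ],
  "gripper": [255,255,255,255,255]
}}

```text
time_s: 17.25
tool_pos: [0.5483, -0.044, 0.1]
tool_rot: [-0.0, 0.991, 0.132, -0.001]
force: [-0.3, -0.0, -3.3]
finger_gap: 0.0496
gripper_force: 30.0
```

```bash
python3 - <<'E'
from h import *
to(.5506,-.045,.053)
look()
a,P=grab("scene"); save("s6.png",a[70:270,170:350],3)
E
```

```text
tcp [ 0.5483 -0.044   0.1   ] go cm [0.2  0.16 4.7 ] turn [-0.001  0.002  0.001] F [-0.3 -0.  -3.3] gap 0.04962198851799405 29.967454578727484 t 17.25
scene lens 342 [ 0.5479 -0.0718  0.0567] [ 0.5777 -0.0251  0.1205]
scene cup 359 [ 0.5058 -0.0959  0.036 ] [ 0.6    -0.0011  0.0417] 552.0175170898438 -47.92759323120117 48.76960372924805
top lens 20 [ 0.5201 -0.0615  0.0858] [ 0.529  -0.027   0.1207]
top cup 147 [ 0.5003 -0.0926  0.036 ] [ 0.5507 -0.0096  0.0439] 531.82421875 -51.122901916503906 43.44541549682617
```

View pics/s6.png

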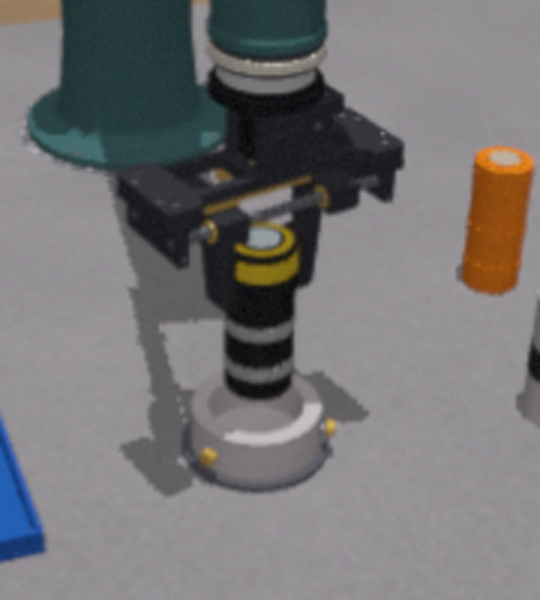

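The lens hangs upright over the open cup, with its base at (258,390) and the cup mouth at (257,405) in the crop; centred within 1–2 mm. I lower it slowly.

Call:
{"fn": "play_rows", "kwargs": {
  "delta_pos": [
    [0.1,0.1,0.5],
    [0,0,0.6],
    [0,0,0.6],
    [0,0,0.6],
    [0,0,0.4]
  ],
  "turn": [
    [0,0,0],
    [0,0,0],
    [0,0,0],
    [0,0,0],
    [0,0,0]
  ],
  "gripper": [255,255,255,255,255]
}}

```text
time_s: 17.9
tool_pos: [0.5499, -0.0454, 0.073]
tool_rot: [-0.0, 0.991, 0.131, -0.001]
force: [-0.4, -1.0, -4.0]
finger_gap: 0.0495
gripper_force: 30.0
```

Call:
{"fn": "play_rows", "kwargs": {
  "delta_pos": [
    [0,0,0.5],
    [0,0,0.5],
    [0,0,0.4],
    [0,0,0.2],
    [0,0,0.1]
  ],
  "turn": [
    [0,0,0],
    [0,0,0],
    [0,0,0],
    [0,0,0],
    [0,0,0]
  ],
  "gripper": [255,255,255,255,255]
}}

```text
time_s: 18.4
tool_pos: [0.5504, -0.0455, 0.0568]
tool_rot: [-0.0, 0.991, 0.132, -0.0]
force: [-0.7, 0.5, -3.4]
finger_gap: 0.0496
gripper_force: 30.0
```

Call:
{"fn": "play_rows", "kwargs": {
  "delta_pos": [
    [0,0,0.1],
    [0,0,0.1],
    [0,0,0],
    [0,0,0],
    [0,0,0]
  ],
  "turn": [
    [0,0,0],
    [0,0,0],
    [0,0,0],
    [0,0,0],
    [0,0,0]
  ],
  "gripper": [255,255,255,255,255]
}}

```text
time_s: 18.9
tool_pos: [0.5507, -0.0455, 0.0553]
tool_rot: [0.0, 0.991, 0.131, 0.0]
force: [-0.2, -0.3, -3.2]
finger_gap: 0.0496
gripper_force: 30.0
```

Call:
{"fn": "play_rows", "kwargs": {
  "delta_pos": [
    [0,0,0.1],
    [0,0,0],
    [0,0,0.1],
    [0,0,0],
    [0,0,0]
  ],
  "turn": [
    [0,0,0],
    [0,0,0],
    [0,0,0],
    [0,0,0],
    [0,0,0]
  ],
  "gripper": [255,255,255,255,255]
}}

```text
time_s: 19.4
tool_pos: [0.5507, -0.0455, 0.0532]
tool_rot: [0.0, 0.991, 0.132, 0.0]
force: [1.1, 0.8, -3.4]
finger_gap: 0.0493
gripper_force: 30.0
```

Call:
{"fn": "play_rows", "kwargs": {
  "delta_pos": [
    [0,0,0.1],
    [0,0,0],
    [0,0,0],
    [0,0,0],
    [0,0,0]
  ],
  "turn": [
    [0,0,0],
    [0,0,0],
    [0,0,0],
    [0,0,0],
    [0,0,0]
  ],
  "gripper": [255,255,255,255,255]
}}

```text
time_s: 19.9
tool_pos: [0.551, -0.0454, 0.0531]
tool_rot: [0.0, 0.991, 0.132, 0.0]
force: [-1.9, 1.4, 4.9]
finger_gap: 0.0493
gripper_force: 30.0
```

The force rose to +4.9 N at exactly the expected height (0.053), so the lens is on the cup floor. I release and retreat upward.

Call:
{"fn": "play_rows", "kwargs": {
  "delta_pos": [
    [0,0,0],
    [0,0,0],
    [0,0,0],
    [0,0,0],
    [0,0,0]
  ],
  "turn": [
    [0,0,0],
    [0,0,0],
    [0,0,0],
    [0,0,0],
    [0,0,0]
  ],
  "gripper": [105,85,60,30,0]
}}

```text
time_s: 20.4
tool_pos: [0.5505, -0.0455, 0.052]
tool_rot: [-0.0, 0.991, 0.132, -0.0]
force: [-0.7, 0.0, 0.5]
finger_gap: 0.0805
gripper_force: 0.0
```

Call:
{"fn": "play_rows", "kwargs": {
  "delta_pos": [
    [0,0,0],
    [0,0,0],
    [0,0,-0.5],
    [0,0,-1],
    [0,0,-2]
  ],
  "turn": [
    [0,0,0],
    [0,0,0],
    [0,0,0],
    [0,0,0],
    [0,0,0]
  ],
  "gripper": [0,0,0,0,0]
}}

```text
time_s: 20.9
tool_pos: [0.5492, -0.0453, 0.0866]
tool_rot: [-0.0, 0.991, 0.132, -0.001]
force: [-0.2, -0.6, -0.1]
finger_gap: 0.0881
gripper_force: 0.0
```

Call:
{"fn": "play_rows", "kwargs": {
  "delta_pos": [
    [0,0,-2.5],
    [0,0,-2.5],
    [0,0,-2.5],
    [0,0,-2],
    [0,0,-1]
  ],
  "turn": [
    [0,0,0],
    [0,0,0],
    [0,0,0],
    [0,0,0],
    [0,0,0]
  ],
  "gripper": [0,0,0,0,0]
}}

```text
time_s: 21.4
tool_pos: [0.5521, -0.0457, 0.1957]
tool_rot: [0.001, 0.991, 0.132, 0.002]
force: [0.2, 0.4, 0.0]
finger_gap: 0.0881
gripper_force: 0.0
```

Call:
{"fn": "play_rows", "kwargs": {
  "delta_pos": [
    [0,0,0],
    [0,0,0],
    [0,0,0],
    [0,0,0],
    [0,0,0]
  ],
  "turn": [
    [0,0,0],
    [0,0,0],
    [0,0,0],
    [0,0,0],
    [0,0,0]
  ],
  "gripper": [0,0,0,0,0]
}}

```text
time_s: 21.9
tool_pos: [0.5499, -0.0454, 0.191]
tool_rot: [-0.0, 0.991, 0.132, -0.001]
force: [0.3, 0.5, 0.3]
finger_gap: 0.0881
gripper_force: 0.0
```

```bash
python3 - <<'E'
from h import *
to(.55,-.045,.2)
a,P=grab("scene"); save("s7.png",a[60:280,60:420],2)
I=a.astype(int); p=P[(I[...,0]>110)&(I[...,1]>100)&(I[...,2]<70)&(np.hypot(P[...,0]-.55,P[...,1]+.046)<.04)&(P[...,2]>.09)]
print(p.min(0),p.max(0))
E
```

```text
tcp [ 0.5499 -0.0454  0.191 ] go cm [ 0.02 -0.04 -0.9 ] turn [-0.001  0.002 -0.   ] F [0.3 0.5 0.3] gap 0.0881249750209952 0.0 t 21.9
[ 0.52617097 -0.07249427  0.10866771] [ 0.57998193 -0.02423495  0.13129778]
```

View pics/s7.png

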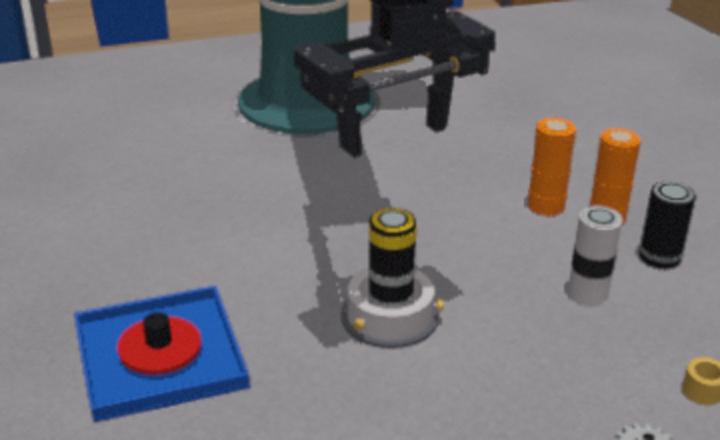

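The lens stands upright in the cup at (392,260), top at 0.130 m as expected. The cap lies flat in the tray at (160,345), and the gripper is clear.

```bash
python3 -c "
from station import env
print(env.sign_off())"
```

```text
the job is handed in; nothing more can be done
None
```

The job is done and handed in at about 22 s: the dust cap lies flat, knob up, in the blue tray, and the zoom lens stands upright on the cup floor, glass up; a first grab at the cap closed on air because the arm stood about 31 mm higher than it reported.

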